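# Turn chocolates out of a mould by rapping it on a board

### The arm

A 6-joint arm with a two-finger parallel gripper is mounted at the origin on a cart in front of the work surface, level with it; the furniture and walls round the work are solid. World frame = base frame: x ahead of the robot, y to its left, z up, the work surface at z = 0. Lengths are in m, angles in rad, forces in N, time in s.
With the tool pointing down it reaches from about 0.25 to 0.775 m from the base axis. Payload 4 kg.
Tool frame: the origin (TCP) lies midway between the tips of the shut fingers; the grasp point (between the pads) lies 19 mm behind it; z points along the fingers, y is the line along which they close (so a half turn about z gives the same grasp; the last joint's range is limited). The gripper opens to 94 mm and grips with 3 to 60 N. Pads are 16 mm wide; open, the fingers measure 119 mm over their backs; the gripper's body (75 mm by 177 mm) begins 78 mm behind the grasp point.
Start: joints at [-1.241, 0.087, 1.371, -0, 1.684, -0.103], TCP at [0.231, -0.499, 0.206] pointing down, gripper open.
Joint ranges: [-3.1, 3.1], [-0.76, 2.03], [0.27, 2.55], [-1.08, 4.22], [0.17, 2.65], [-2.57, 2.57]. Speed limits (rad/s): [2.79, 2.79, 3.14, 3.14, 3.14, 3.14].

### API

Orientations are given as a unit quaternion [x, y, z, w].
In Python, from cell import ctrl, read_camera, camera_info, sign_off, outline_of, pinpoint gives the robot as it stands. The module is installed in compiled form; this text tells all that it offers.
- The arm moves only by the tool arm_command, never from a script. Its argument "deltas" is a list of rows, each a list of 7 numbers: the opening, from 0 (shut) to 1 (fully open), then the shift along the world's x, y, z in a scale on which 1.0 is 800 mm, then the turn, a rotation vector about the world's x, y, z in fractions of the full range, 1 being pi rad. In form: [[grip, tx, ty, tz, ax, ay, az], ...]. A call has 1 to 20 rows; each row is the pose to reach, as a shift and turn from the pose commanded when the call began; what a row does not reach only later rows make up. A row lasts 1/10 s, in which the tool goes at most 50 mm and 8.59 degrees, less where a joint would pass 70% of its speed; a pose out of reach is approached as far as the arm can. Shift and turn numbers lie between -1 and 1, and a call with a number outside is refused. A call with a gripper value outside its range is refused whole. The fingers move at their own pace and stop on an object; "force" is the grip in N (left out, the last holds). Time passes only in rows, so rows that repeat a pose let the fingers close. It gives the time, the measured TCP pose, the force, the opening and the grip force at its end, in the units of the state.
- ctrl.get_obs(): the state, without advancing time (a new reading comes with each control period).
- read_camera(name): name is "scene" or "top" or "wrist"; returns the picture (400x640x3 uint8, red, green, blue); there is no depth.
- camera_info(name): a dict with "fx", "fy", "cx", "cy" (pixels), "dist" ([k1, k2, p1, p2, k3] as OpenCV has them; the pictures are not rectified), "R" (3x3) and "t" (3): a world point X has camera coordinates R X + t. Camera axes: x right, y down, z forward; pixel columns grow to the right and rows downward; lengths in m; the calibration is good to about 2 mm. A picture is of the moment at which its call begins: read the wrist's pose just before it. camera_info takes no time and is no camera call; for the wrist camera it gives the pose at the moment of the call.
- sign_off(): hands the job in; it is judged then, once.
Trained networks look in the newest picture that a camera, given by its name, has taken for a name from the list of things; names that differ only in an ending like _2 or _b are one class to them, and where a whole thing is asked for, a point or a joint stands for the part that bears it (a point fixed in the world has none). Each returns a list of dicts, best first, with "confidence" (0 to 1); they miss things now and then, are a little off and sometimes report something else, mostly with a low value. They report only what shows in the picture. A call takes as long as a camera call. They do not tell look-alikes from the thing itself.
- outline_of(camera, query): "region" (400x640 bool, what is visible of it).
- pinpoint(camera, query): "centre" ([x, y, z] in m, in world coordinates, good to about 4 mm: a listed point, or the origin of a listed thing).
The state is a dict: "time": time; "joints": joint angles; "qd": joint speeds; "effort": joint torques, N m; "eef_pos": TCP position; "eef_rot": TCP orientation; "contact_force": force on the tool from outside, world axes, zero at the start; "ft_torque": the same for the moment, N m; "gripper_width": finger opening in m; "grasp_force": force on a finger pad.
Only numpy, scipy, OpenCV 4.12 (cv2) and the standard library are available. Lean on these libraries where they do the work, as an engineer would, in place of code of your own. Each camera call takes 0.05 s, during which the arm holds its last target. There are 200 camera calls.

### The job

Pick up the white chocolate mould with its three chocolates, turn it upside down and hold it clear above the chopping board with the chocolates still stuck in it, then rap its rim on the board, as often as needed, until all three have come out. Leave the chocolates lying on the board without ever dropping them from a height, and set the empty mould down flat (either way up) on the bare worktop, off the board. Do not knock over the glass or the pepper mill.

Things in the scene. Friction and masses are not known exactly. Their poses are not given: they have to be found in the camera images.
- mould: White rigid plastic chocolate mould, an open-topped block 90 mm long (own x) x 54 mm wide (own y) x 36 mm high (own z, out of its open side), 0.12 kg empty, 0.21 kg full. Starts flat on the worktop left of the board, open side up. Origin: centre of its closed underside. Its flat outer walls can be pinched across the 54 mm width anywhere; it also stands on an end (90 mm tall on a 54 x 36 mm foot).
- mould_mid (a point): Middle of the mould block, 18 mm above its underside; axes as the mould's. The three cells lie in a row along x, at x = -28.5, 0 and +28.5 mm; each is 23 x 38 mm, its floor 4 mm above the underside. At both ends of a cell, 14 mm below the rim, a small sprung grey lip 21 mm long juts 4 mm in over the chocolate and swings outward.
- mould_rim (a point): Centre of the mould's open rim, 36 mm above its underside; axes as the mould's. Two lips hold about 1.7 times a chocolate's weight: turned on its side or over calmly the mould keeps its chocolates; a sharp knock of the inverted rim on something solid (meeting it at 0.2 m/s or faster) makes them drop out. Jerking the mould or letting it fall over can spill them too.
- board: Brown wooden chopping board, 220 mm (own x) x 320 mm (own y) x 21 mm high, fixed to the worktop, in front of the robot. Origin: centre of its underside, on the worktop; its top is 21 mm above.
- glass: Clear drinking glass, 76 mm across, 86 mm tall, standing loose behind the mould and the board. Origin: centre of its foot; z up.
- pepper_mill: Dark brown pepper mill, 58 mm across, 170 mm tall, standing loose behind the board. Origin: centre of its foot; z up.
- choc0: Dark chocolate in the mould's cell at x = -28.5 mm, 30 g: a slab 21 x 36 x 5 mm towards the open side on a smaller body 17 x 27 x 11 mm. Origin: centre of its small face, which lies on the cell's floor; z points out of the mould. Turned out it lies slab down, origin 16 mm above the board's top.
- choc1: Dark chocolate in the mould's cell at x = 0 mm, 30 g: a slab 21 x 36 x 5 mm towards the open side on a smaller body 17 x 27 x 11 mm. Origin: centre of its small face, which lies on the cell's floor; z points out of the mould. Turned out it lies slab down, origin 16 mm above the board's top.
- choc2: Dark chocolate in the mould's cell at x = 28.5 mm, 30 g: a slab 21 x 36 x 5 mm towards the open side on a smaller body 17 x 27 x 11 mm. Origin: centre of its small face, which lies on the cell's floor; z points out of the mould. Turned out it lies slab down, origin 16 mm above the board's top.
Not all that is in view belongs to the job. Of the things that look like the mould, the largest one is meant.

How it is judged:
By the outcome, as a careful person would: the job done as asked, in the order asked, and still so for the second after the job is handed in, with the robot touching nothing.
It also fails if it takes over 67 s, if anything falls off the work surface, if the arm or the gripper's body presses on something with over 40 N, if the wrist force passes 120 N, or if a joint passes its speed limit or range.

## Working session

There is one attempt and no reset: what is moved stays moved. The work goes in short steps, Python scripts to look and compute and a tool call to move; the robot and the scene stay as the last step left them, time stands still between calls to the robot, and variables do not carry over. Pictures are saved under pics/ and viewed, at most 10 in all, crops included, and the job is handed in when it is done.

Besides the shell and the picture viewer there is one more tool, called after "Request:" by a JSON object that holds its "fn" and its "kwargs", one argument or row to a line. arm_command: Moves the arm, as the interface text tells. Its arguments: {"type":"object","properties":{"deltas":{"type":"array","items":{"type":"array","items":{"type":"number"}}},"force":{"type":"number"}},"required":["deltas"]}

```bash
mkdir -p pics; python3 - <<'E'
from cell import *
import cv2,numpy as np
for c in ["scene","top"]:
    im=read_camera(c); cv2.imwrite(f"pics/{c}0.png",im[...,::-1])
    for q in ["mould","mould_rim","board","glass","pepper_mill","choc0"]:
        if c=="scene" and q=="choc0": continue
        for d in pinpoint(c,q): print(c,q,np.round(d["centre"],4),round(d["confidence"],2))
    i=camera_info(c);print(np.round(-np.array(i["R"]).T@i["t"],3))
o=ctrl.get_obs();print(o)
E
```

```text
scene mould [3.511e-01 4.187e-01 2.000e-04] 0.87
scene mould [ 0.4595  0.3115 -0.0032] 0.61
scene mould_rim [0.3475 0.4162 0.0241] 0.82
scene mould_rim [0.3166 0.286  0.028 ] 0.61
scene mould_rim [0.4602 0.3117 0.0229] 0.31
scene board [ 0.5868 -0.0659 -0.    ] 0.56
scene glass [0.6693 0.2487 0.0044] 0.67
scene pepper_mill [ 0.7925  0.1087 -0.0035] 0.93
[-0.32   0.915  0.75 ]
top mould [0.3153 0.2842 0.    ] 0.86
top mould [0.4613 0.3111 0.0012] 0.59
top mould [0.3473 0.4171 0.003 ] 0.58
top mould_rim [0.4585 0.3063 0.0308] 0.66
top mould_rim [0.3496 0.4164 0.0266] 0.64
top mould_rim [0.3163 0.2863 0.0265] 0.58
top board [ 0.5886 -0.0689 -0.002 ] 0.84
top board [ 6.736e-01  2.461e-01 -6.000e-04] 0.61
top glass [ 6.736e-01  2.464e-01 -5.000e-04] 0.87
top glass [0.4577 0.308  0.032 ] 0.22
top pepper_mill [0.7895 0.1068 0.0023] 0.89
top choc0 [0.474  0.2816 0.0021] 0.45
top choc0 [0.4499 0.3379 0.0087] 0.44
top choc0 [0.4598 0.31   0.0044] 0.41
[0.519 0.161 1.076]
{'time': 0.65, 'joints': array([-1.24108245e+00,  8.71521091e-02,  1.37065859e+00,  2.77009626e-05,
        1.68358183e+00, -1.03086134e-01]), 'qd': array([ 0.00014522,  0.00028926,  0.00052195,  0.00074962,  0.0019267 ,
       -0.00094579]), 'effort': array([-4.64089881e-04, -3.39852941e+01, -3.02475536e+01,  7.20329932e-02,
        2.35397491e-02,  1.25468702e-06]), 'eef_pos': array([ 0.23070225, -0.49931947,  0.20555311]), 'eef_rot': array([9.76676410e-01, 2.14716512e-01, 2.49883079e-05, 9.78648495e-05]), 'contact_force': array([ 0.54406008, -0.67327539,  0.19249858]), 'ft_torque': array([-0.00838623, -0.01124983,  0.0600777 ]), 'grasp_force': 0.0, 'gripper_width': 0.09406690334001842}
```

View pics/top0.png

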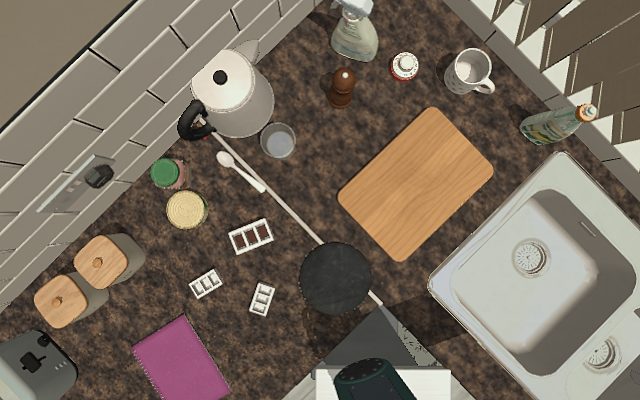

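View pics/scene0.png

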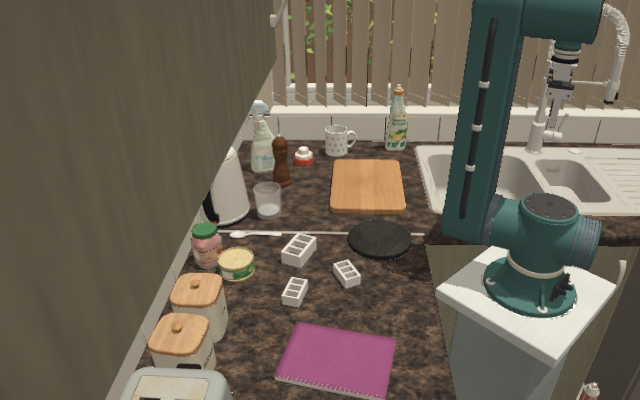

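The full mould is the one with dark chocolates: top picture (251,236), about (0.46, 0.31), the largest of three. The board is at top (416,185), the glass at (278,140), the mill at (341,88), and the pan at (335,278).

```bash
cat > h.py <<'E'
from cell import *
import cv2,numpy as np
from scipy.spatial.transform import Rotation as Rn
def plane(cam,px,z):
    i=camera_info(cam);K=np.array([[i["fx"],0,i["cx"]],[0,i["fy"],i["cy"]],[0,0,1]])
    n=cv2.undistortPoints(np.array(px,float).reshape(-1,1,2),K,np.array(i["dist"],float)).reshape(-1,2)
    R=np.array(i["R"]);c=-R.T@np.array(i["t"]);d=np.c_[n,np.ones(len(n))]@R
    return (c+d*((z-c[2])/d[:,2])[:,None])[:,:2]
def rect(cam,region,z):
    c=max(cv2.findContours(region.astype(np.uint8),0,1)[0],key=cv2.contourArea).reshape(-1,2)
    return cv2.minAreaRect((plane(cam,c,z)*1000).astype(np.float32))
def delta(pos,z,y):
    """shift cm, rotvec deg from measured pose to TCP pos, tool z axis, tool y axis"""
    z=np.array(z,float);z/=np.linalg.norm(z);y=np.array(y,float);y-=z*(y@z);y/=np.linalg.norm(y)
    o=ctrl.get_obs();R=Rn.from_matrix(np.c_[np.cross(y,z),y,z])
    return np.round((np.array(pos)-o["eef_pos"])*100,2),np.round(np.degrees((R*Rn.from_quat(o["eef_rot"]).inv()).as_rotvec()),1)
E
python3 - <<'E'
from h import *
read_camera("top")
for q,z in [("mould",.036),("board",.021)]:
    for d in outline_of("top",q): print(q,round(d["confidence"],2),rect("top",d["region"],z))
c=np.array([.46,.31]);u=np.array([-.39,.92,0]);u/=np.linalg.norm(u)
print(delta([.46,.31,.25],[0,0,-1],[.92,.39,0]))
E
```

```text
mould 0.92 ((461.81182861328125, 308.22845458984375), (55.29146957397461, 93.21963500976562), 22.64299964904785)
mould 0.81 ((353.6739807128906, 408.8453369140625), (41.66448974609375, 73.99633026123047), 31.809598922729492)
mould 0.56 ((319.97247314453125, 281.8333740234375), (42.34169006347656, 70.92493438720703), 72.26434326171875)
board 0.86 ((585.1646728515625, -67.93574523925781), (221.0191192626953, 321.900146484375), 44.44881057739258)
(array([22.93, 80.93,  4.45]), array([ 0. ,  0. , 88.2]))
```

Careful with the scale: shifts go in shares of 800 mm and turns go in shares of pi rad. That gives: 68 cm / 80 = 0.85, 64 cm / 80 = 0.8, 88 degrees / 180 = 0.4889.

Request:
{"fn": "arm_command", "kwargs": {
  "deltas": [
    [1,0,0,0.025,0,0,0],
    [1,0.0125,0.05,0.05,0,0,0.0444],
    [1,0.0375,0.1125,0.05,0,0,0.0889],
    [1,0.05,0.175,0.05,0,0,0.1333],
    [1,0.075,0.2375,0.05,0,0,0.1778],
    [1,0.0875,0.3,0.05,0,0,0.2222],
    [1,0.1125,0.3625,0.05,0,0,0.2667],
    [1,0.125,0.425,0.05,0,0,0.3111],
    [1,0.1375,0.4875,0.05,0,0,0.3556],
    [1,0.1625,0.55,0.05,0,0,0.4],
    [1,0.175,0.6125,0.05,0,0,0.4444],
    [1,0.2,0.675,0.05,0,0,0.4889],
    [1,0.2125,0.7375,0.05,0,0,0.4889],
    [1,0.2375,0.8,0.05,0,0,0.4889],
    [1,0.25,0.85,0.05,0,0,0.4889],
    [1,0.25,0.85,0.05,0,0,0.4889],
    [1,0.25,0.85,0.05,0,0,0.4889]
  ],
  "force": 40
}}

```text
time: 2.5
eef_pos: [0.4307, 0.183, 0.2449]
eef_rot: [0.552, 0.834, -0.0, -0.001]
contact_force: [0.3, -0.4, 0.0]
gripper_width: 0.094
grasp_force: 0.0
```

```bash
python3 - <<'E'
from h import *
t=np.radians(40);u=np.array([-.385,.923,0]);d=u*np.sin(t)-np.array([0,0,np.cos(t)])
g=np.array([.461,.309,.023])+.019*d
print(d,delta(g-.1*d,d,[.923,.385,0]),g)
print(ctrl.get_obs()["joints"])
E
```

```text
[-0.24747323  0.59329296 -0.76604444] (array([  5.04,   7.8 , -15.99]), array([36.9, 15.5, -0.4])) [0.45629801 0.32027257 0.00844516]
[ 2.80195177e-01 -1.00354215e-01  1.47978134e+00  4.06798720e-04
  1.76325313e+00 -1.22116745e-01]
```

In the tool's units: -16 cm / 80 = -0.2, 7.8 cm / 80 = 0.0975, 36.9 degrees / 180 = 0.205.

Request:
{"fn": "arm_command", "kwargs": {
  "deltas": [
    [1,0.0125,0.0163,-0.0125,0.0344,0.0144,0],
    [1,0.025,0.0325,-0.0375,0.0683,0.0289,0],
    [1,0.0375,0.05,-0.075,0.1028,0.0433,0],
    [1,0.05,0.0663,-0.1125,0.1367,0.0572,0],
    [1,0.0625,0.0825,-0.15,0.1711,0.0717,0],
    [1,0.0625,0.0975,-0.1875,0.205,0.0861,0],
    [1,0.063,0.0975,-0.2,0.205,0.0861,-0.0022],
    [1,0.063,0.0975,-0.2,0.205,0.0861,-0.0022],
    [1,0.063,0.0975,-0.2,0.205,0.0861,-0.0022]
  ]
}}

```text
time: 3.4
eef_pos: [0.482, 0.2586, 0.0879]
eef_rot: [0.522, 0.781, 0.19, -0.283]
contact_force: [-0.8, 0.3, 0.8]
gripper_width: 0.094
grasp_force: 0.0
```

```bash
python3 - <<'E'
from h import *
t=np.radians(40);u=np.array([-.385,.923,0]);d=u*np.sin(t)-np.array([0,0,np.cos(t)])
g=np.array([.461,.309,.023])+.019*d
o=ctrl.get_obs();print(o["eef_pos"],o["joints"],delta(g,d,[.923,.385,0]))
im=read_camera("wrist");cv2.imwrite("pics/w1.png",im[...,::-1])
for q in ["mould","mould_mid","mould_rim"]:
    for e in pinpoint("wrist",q): print(q,np.round(e["centre"],4),round(e["confidence"],2))
E
```

```text
[0.48198901 0.25857479 0.08788253] [-0.01060091  0.25220552  1.58879292  0.63222187  1.60677286 -0.48014867] (array([-2.57,  6.17, -7.94]), array([0.1, 0.1, 0.2]))
mould [0.4588 0.312  0.0041] 0.9
mould [0.3141 0.285  0.0013] 0.9
mould [3.471e-01 4.140e-01 3.000e-04] 0.82
mould_mid [0.3164 0.2804 0.0143] 0.93
mould_mid [0.3508 0.4171 0.009 ] 0.87
mould_mid [0.458  0.3111 0.0187] 0.59
mould_mid [0.4703 0.2833 0.0034] 0.24
mould_rim [0.4598 0.3148 0.0372] 0.91
mould_rim [0.3187 0.2812 0.0249] 0.68
mould_rim [0.3513 0.414  0.026 ] 0.62
```

View pics/w1.png

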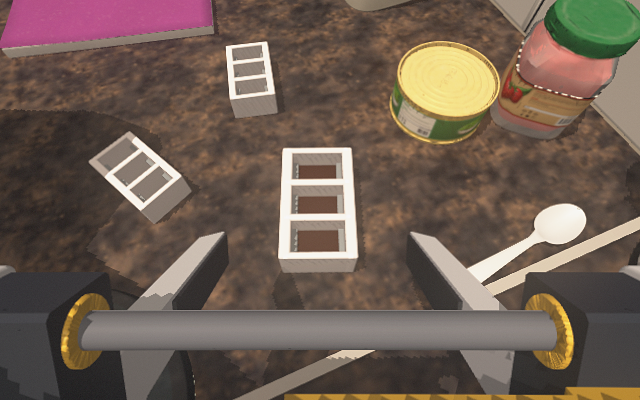

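The full mould sits centred and aligned between the fingers at wrist (318,210), chocolates in all three cells. I'm going in and closing.

In the tool's units: -7.95 cm / 80 = -0.0994, 6.3 cm / 80 = 0.0788.

Request:
{"fn": "arm_command", "kwargs": {
  "deltas": [
    [1,-0.0063,0.015,-0.02,0,0,0],
    [1,-0.0138,0.0313,-0.04,0,0,0],
    [1,-0.02,0.0475,-0.06,0,0,0],
    [1,-0.0263,0.0625,-0.08,0,0,0],
    [1,-0.0325,0.0763,-0.0963,0,0,0],
    [1,-0.0338,0.0788,-0.0994,0,0,0],
    [1,-0.0338,0.0788,-0.0994,0,0,0],
    [0.55,-0.0338,0.0788,-0.0994,0,0,0],
    [0.3,-0.0338,0.0788,-0.0994,0,0,0],
    [0.3,-0.0338,0.0788,-0.0994,0,0,0],
    [0.3,-0.0338,0.0788,-0.0994,0,0,0],
    [0.3,-0.0338,0.0788,-0.0994,0,0,0],
    [0.3,-0.0338,0.0788,-0.0994,0,0,0],
    [0.3,-0.0338,0.0788,-0.0994,0,0,0]
  ],
  "force": 40
}}

```text
time: 5.0
eef_pos: [0.4546, 0.3216, 0.0062]
eef_rot: [0.523, 0.781, 0.19, -0.285]
contact_force: [0.9, -0.1, 0.2]
gripper_width: 0.0538
grasp_force: 40.1
```

In the tool's units: 18 cm / 80 = 0.225, 17 cm / 80 = 0.2125, -36.9 degrees / 180 = -0.205.

Request:
{"fn": "arm_command", "kwargs": {
  "deltas": [
    [0.3,0,0,0.0063,0,0,0],
    [0.3,0,0,0.0188,0,0,0],
    [0.3,0,0,0.0375,0,0,0],
    [0.3,0,0,0.0625,0,0,0],
    [0.3,0,-0.0063,0.0875,-0.0206,-0.0086,0],
    [0.3,0,-0.0125,0.1125,-0.0411,-0.0172,0],
    [0.3,0,-0.025,0.1375,-0.0617,-0.0258,0],
    [0.3,0,-0.0375,0.1625,-0.0822,-0.0344,0],
    [0.3,0,-0.05,0.1875,-0.1028,-0.0431,0],
    [0.3,0,-0.0625,0.2125,-0.1228,-0.0517,0],
    [0.3,0,-0.075,0.225,-0.1433,-0.0606,0],
    [0.3,0,-0.0875,0.225,-0.1639,-0.0689,0],
    [0.3,0,-0.1,0.225,-0.1844,-0.0778,0],
    [0.3,0,-0.1,0.225,-0.205,-0.0861,0],
    [0.3,0,-0.1,0.225,-0.205,-0.0861,0],
    [0.3,0,-0.1,0.225,-0.205,-0.0861,0]
  ]
}}

```text
time: 6.6
eef_pos: [0.4535, 0.2422, 0.1866]
eef_rot: [0.556, 0.831, 0.002, 0.0]
contact_force: [-0.3, -0.5, -3.3]
gripper_width: 0.0537
grasp_force: 40.0
```

```bash
python3 - <<'E'
from h import *
o=ctrl.get_obs();print(o["eef_pos"],o["joints"],delta([.47,-.04,.24],[0,0,-1],[.08,.997,0]))
E
```

```text
[0.45348917 0.24221378 0.18663673] [ 0.37908162  0.00938269  1.48906903  0.0017045   1.64044595 -0.01309701] (array([  1.65, -28.22,   5.34]), array([-0.2,  0. , 62.9]))
```

In the tool's units: -28.2 cm / 80 = -0.3525, -27.6 cm / 80 = -0.345, 63 degrees / 180 = 0.35.

Request:
{"fn": "arm_command", "kwargs": {
  "deltas": [
    [0.3,0,-0.0088,0.0125,0,0,0.0111],
    [0.3,0.0025,-0.0275,0.025,0,0,0.0333],
    [0.3,0.005,-0.0525,0.0375,0,0,0.0556],
    [0.3,0.0063,-0.0775,0.05,0,0,0.0833],
    [0.3,0.0075,-0.1025,0.0625,0,0,0.1111],
    [0.3,0.0088,-0.1313,0.0663,0,0,0.1389],
    [0.3,0.01,-0.1625,0.0663,0,0,0.1667],
    [0.3,0.0113,-0.1938,0.0663,0,0,0.1944],
    [0.3,0.0125,-0.225,0.0663,0,0,0.2222],
    [0.3,0.0138,-0.2563,0.0663,0,0,0.25],
    [0.3,0.0163,-0.2875,0.0663,0,0,0.2778],
    [0.3,0.0175,-0.3125,0.0663,0,0,0.3],
    [0.3,0.0188,-0.3313,0.0663,0,0,0.3222],
    [0.3,0.02,-0.345,0.0663,0,0,0.3389],
    [0.3,0.02,-0.3525,0.0663,0,0,0.35],
    [0.3,0.02,-0.3525,0.0663,0,0,0.35],
    [0.3,0.02,-0.3525,0.0663,0,0,0.35]
  ]
}}

```text
time: 8.3
eef_pos: [0.4699, -0.0406, 0.239]
eef_rot: [0.041, 0.999, 0.002, -0.0]
contact_force: [0.3, 0.1, -2.7]
gripper_width: 0.0539
grasp_force: 40.0
```

```bash
python3 - <<'E'
from h import *
t=np.radians(50);o=np.array([.997,-.08,0]);d=o*np.sin(t)-np.array([0,0,np.cos(t)])
g=np.array([.50,-.04,.021+.045+.06])+.019*d
s=ctrl.get_obs();print(s["eef_pos"],s["joints"],delta(g,d,[.08,.997,0]))
E
```

```text
[ 0.46986692 -0.04055613  0.23900657] [-0.20893162 -0.09238712  1.4840694   0.00342986  1.75065405 -1.69734232] (array([  4.46,  -0.06, -12.52]), array([ -4.2, -49.8,   0. ]))
```

In the tool's units: -12.5 cm / 80 = -0.1563, 4.46 cm / 80 = 0.0558, -49.8 degrees / 180 = -0.2767.

Request:
{"fn": "arm_command", "kwargs": {
  "deltas": [
    [0.3,0.0025,0,-0.0025,-0.0011,-0.0111,0],
    [0.3,0.0075,0,-0.0088,-0.0028,-0.0333,0],
    [0.3,0.0125,0,-0.0188,-0.005,-0.0611,0],
    [0.3,0.0188,0,-0.0313,-0.0072,-0.0889,0],
    [0.3,0.025,0,-0.0438,-0.01,-0.1167,0],
    [0.3,0.0313,0,-0.0563,-0.0122,-0.1444,0],
    [0.3,0.0375,0,-0.0688,-0.0144,-0.1722,0],
    [0.3,0.0438,0,-0.0813,-0.0167,-0.2,0],
    [0.3,0.05,0,-0.1,-0.0194,-0.2278,0],
    [0.3,0.055,0,-0.1188,-0.0211,-0.25,0],
    [0.3,0.0558,0,-0.1375,-0.0228,-0.2667,0],
    [0.3,0.0558,0,-0.1525,-0.0233,-0.2767,0],
    [0.3,0.0558,0,-0.1563,-0.0233,-0.2767,0],
    [0.3,0.0558,0,-0.1563,-0.0233,-0.2767,0],
    [0.3,0.0558,0,-0.1563,-0.0233,-0.2767,0]
  ]
}}

```text
time: 9.8
eef_pos: [0.5157, -0.0404, 0.1159]
eef_rot: [0.035, 0.905, -0.018, 0.423]
contact_force: [-0.9, 0.4, -1.7]
gripper_width: 0.0536
grasp_force: 40.0
```

```bash
python3 - <<'E'
from h import *
t=np.radians(50);o=np.array([.997,-.08,0]);d=o*np.sin(t)-np.array([0,0,np.cos(t)])
s=ctrl.get_obs();g=s["eef_pos"]-.019*d
print(s["eef_pos"],g,s["joints"],delta(s["eef_pos"],d,[.08,.997,0]))
im=read_camera("scene");cv2.imwrite("pics/s1.png",cv2.resize(im[120:280,240:480,::-1],None,fx=3,fy=3))
print(pinpoint("scene","mould_mid"),pinpoint("scene","mould_rim")[:1])
E
```

```text
[ 0.51565012 -0.04042121  0.11593626] [ 0.50113894 -0.03925682  0.12814923] [-0.30523358 -0.53218498  2.30430084  0.34204594  0.5334858  -2.01620786] (array([0., 0., 0.]), array([ 0.1,  0.1, -0. ]))
[{'centre': [0.3503, 0.4128, 0.0178], 'confidence': 0.78}, {'centre': [0.4982, -0.0382, 0.1295], 'confidence': 0.72}, {'centre': [0.3168, 0.2831, 0.0136], 'confidence': 0.58}] [{'centre': [0.3189, 0.2878, 0.028], 'confidence': 0.91}]
```

View pics/s1.png

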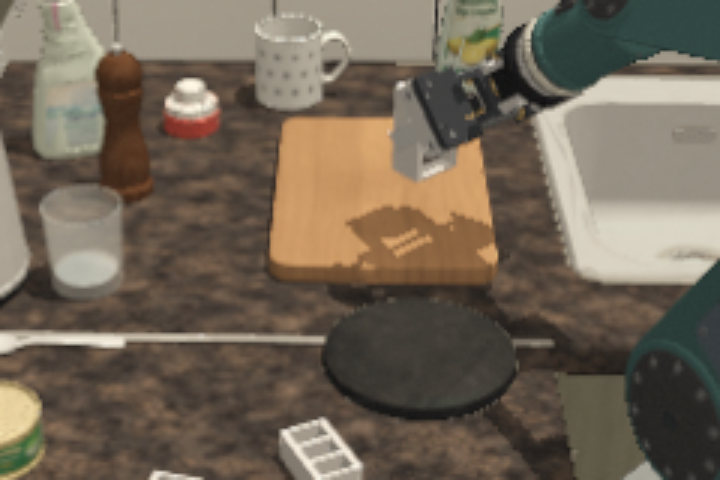

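The mould is held on end above the board, crop (425,130), with the open side towards the robot. I'm lowering it.

In the tool's units: -5.9 cm / 80 = -0.0738, -5.7 cm / 80 = -0.0713.

Request:
{"fn": "arm_command", "kwargs": {
  "deltas": [
    [0.3,0,0,-0.0125,0,0,0],
    [0.3,0,0,-0.0313,0,0,0],
    [0.3,0,0,-0.05,0,0,0],
    [0.3,0,0,-0.0625,0,0,0],
    [0.3,0,0,-0.0675,0,0,0],
    [0.3,0,0,-0.0713,0,0,0],
    [0.3,0,0,-0.0738,0,0,0],
    [0.3,0,0,-0.0738,0,0,0]
  ]
}}

```text
time: 10.75
eef_pos: [0.5149, -0.0404, 0.0553]
eef_rot: [0.036, 0.906, -0.018, 0.422]
contact_force: [-0.2, 0.8, -1.9]
gripper_width: 0.0534
grasp_force: 40.0
```

In the tool's units: -0.15 cm / 80 = -0.0019, -0.1 cm / 80 = -0.0013.

Request:
{"fn": "arm_command", "kwargs": {
  "deltas": [
    [0.3,0,0,-0.0006,0,0,0],
    [0.3,0,0,-0.0013,0,0,0],
    [0.3,0,0,-0.0019,0,0,0],
    [0.3,0,0,-0.0019,0,0,0]
  ]
}}

```text
time: 11.15
eef_pos: [0.5149, -0.0404, 0.0538]
eef_rot: [0.036, 0.906, -0.018, 0.422]
contact_force: [0.5, -0.5, -2.1]
gripper_width: 0.0538
grasp_force: 40.0
```

In the tool's units: -0.15 cm / 80 = -0.0019, -0.1 cm / 80 = -0.0013.

Request:
{"fn": "arm_command", "kwargs": {
  "deltas": [
    [0.3,0,0,-0.0006,0,0,0],
    [0.3,0,0,-0.0013,0,0,0],
    [0.3,0,0,-0.0019,0,0,0],
    [0.3,0,0,-0.0019,0,0,0]
  ]
}}

```text
time: 11.55
eef_pos: [0.5158, -0.0406, 0.0539]
eef_rot: [0.036, 0.905, -0.018, 0.424]
contact_force: [-2.9, 1.6, 4.3]
gripper_width: 0.0538
grasp_force: 40.0
```

In the tool's units: 0.05 cm / 80 = 0.0006.

Request:
{"fn": "arm_command", "kwargs": {
  "deltas": [
    [0.3,0,0,0.0006,0,0,0],
    [0.3,0,0,0.0006,0,0,0],
    [0.3,0,0,0.0006,0,0,0],
    [0.6,0,0,0.0006,0,0,0],
    [0.62,0,0,0.0006,0,0,0],
    [0.65,0,0,0.0006,0,0,0],
    [0.7,0,0,0.0006,0,0,0],
    [0.8,0,0,0.0006,0,0,0],
    [1,0,0,0.0006,0,0,0],
    [1,0,0,0.0006,0,0,0]
  ],
  "force": 5
}}

```text
time: 12.55
eef_pos: [0.5146, -0.0403, 0.0525]
eef_rot: [0.036, 0.906, -0.018, 0.422]
contact_force: [-0.3, 0.2, -0.5]
gripper_width: 0.0864
grasp_force: 0.0
```

```bash
python3 - <<'E'
from h import *
t=np.radians(50);o=np.array([.997,-.08,0]);d=o*np.sin(t)-np.array([0,0,np.cos(t)])
s=ctrl.get_obs();print(s["eef_pos"],s["gripper_width"],d*10)
for c in ["scene","top","wrist"]:
  im=read_camera(c)
  for q in ["mould_mid","mould_rim","mould"]: print(c,q,[np.round(e["centre"],4) for e in pinpoint(c,q) if e["centre"][1]<.2])
cv2.imwrite("pics/w2.png",im[...,::-1])
E
```

```text
[ 0.51463869 -0.04029663  0.05246304] 0.08643983172191755 [ 7.6374631  -0.61283555 -6.4278761 ]
scene mould_mid [array([ 0.5007, -0.0406,  0.0699])]
scene mould_rim [array([ 0.4868, -0.0363,  0.0616])]
scene mould [array([ 0.5197, -0.0395,  0.0665])]
top mould_mid [array([ 0.5005, -0.0382,  0.0609])]
top mould_rim [array([ 0.481 , -0.0428,  0.062 ])]
top mould [array([ 0.5203, -0.0422,  0.0664])]
wrist mould_mid []
wrist mould_rim [array([ 0.4852, -0.0373,  0.0655])]
wrist mould [array([ 0.5254, -0.0398,  0.0686])]
```

View pics/w2.png

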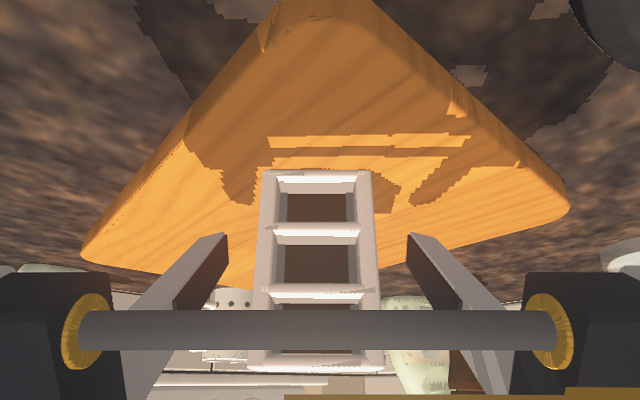

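In the tool's units: 19 cm / 80 = 0.2375, 18 cm / 80 = 0.225, 6.4 degrees / 180 = 0.0356.

Request:
{"fn": "arm_command", "kwargs": {
  "deltas": [
    [1,-0.0125,0.0013,0.0113,0,0,0],
    [1,-0.0375,0.0025,0.0313,0,0,0],
    [1,-0.0688,0.005,0.0575,0,0,0],
    [1,-0.1,0.0075,0.0838,0,0,0],
    [1,-0.1125,0.0088,0.1375,0,0,0],
    [1,-0.1125,0.0088,0.1875,0,0,0],
    [1,-0.1,0.0088,0.225,0.0033,0.0444,0],
    [1,-0.075,0.0075,0.2375,0.0072,0.0889,0],
    [1,-0.05,0.005,0.2375,0.0106,0.1333,0],
    [1,-0.025,0.0025,0.2375,0.0144,0.1778,0],
    [1,0,0,0.2375,0.0178,0.2222,0],
    [1,0.025,0,0.2375,0.0211,0.2667,0],
    [1,0.05,0,0.2375,0.025,0.3111,0],
    [1,0.0625,0,0.225,0.0283,0.3556,0],
    [1,0.075,0,0.2125,0.0322,0.4,0],
    [1,0.075,0,0.2,0.0356,0.4444,0],
    [1,0.075,0,0.1875,0.04,0.4983,0],
    [1,0.075,0,0.1875,0.04,0.4983,0],
    [1,0.075,0,0.1875,0.04,0.4983,0]
  ]
}}

```text
time: 15.05
eef_pos: [0.5748, -0.0404, 0.1988]
eef_rot: [0.037, 0.938, 0.014, -0.344]
contact_force: [0.2, 0.3, -0.2]
gripper_width: 0.0943
grasp_force: 0.0
```

```bash
python3 - <<'E'
from h import *
t=np.radians(40);o=np.array([.997,-.08,0]);d=-o*np.sin(t)-np.array([0,0,np.cos(t)])
g=np.array([.509,-.0395,.066])+.019*d
s=ctrl.get_obs();print(s["eef_pos"],s["joints"],delta(g-.1*d,d,[.08,.997,0]),d*10)
read_camera("scene");print([e for e in pinpoint("scene","mould_mid") if e["centre"][1]<.2])
read_camera("top")
for e in outline_of("top","mould"): print(rect("top",e["region"],.111))
print([e for e in pinpoint("top","mould_mid") if e["centre"][1]<.2])
E
```

```text
[ 0.5747956  -0.0403721   0.19882127] [-0.14335772  0.70768822  0.7183184  -0.06216196  2.4169587  -1.66767166] (array([-1.39, -0.33, -7.08]), array([-0.1, -0.3, -0.1])) [-6.40859247  0.51423009 -7.66044443]
[{'centre': [0.5018, -0.0407, 0.0694], 'confidence': 0.64}]
((365.71331787109375, 390.10736083984375), (33.210975646972656, 63.25740051269531), 30.92608070373535)
((335.52154541015625, 272.63018798828125), (37.79855728149414, 65.1873779296875), 70.71818542480469)
[{'centre': [0.5042, -0.0397, 0.0596], 'confidence': 0.77}, {'centre': [0.5898, -0.0693, -0.0003], 'confidence': 0.48}]
```

In the tool's units: -14.7 cm / 80 = -0.1838, -7.8 cm / 80 = -0.0975, -0.3 degrees / 180 = -0.0017.

Request:
{"fn": "arm_command", "kwargs": {
  "deltas": [
    [1,-0.005,0,-0.025,0,0,0],
    [1,-0.0113,-0.0025,-0.0563,0,0,0],
    [1,-0.0174,-0.0041,-0.0875,0,-0.0017,0],
    [1,-0.0338,-0.0029,-0.1075,0,-0.0017,0],
    [1,-0.05,-0.0013,-0.1263,0,-0.0017,0],
    [1,-0.0663,0,-0.1463,0,-0.0017,0],
    [1,-0.0813,0.0013,-0.1638,0,-0.0017,0],
    [1,-0.0925,0.0019,-0.1775,0,-0.0017,0],
    [1,-0.0975,0.0023,-0.1838,0,-0.0017,0],
    [1,-0.0975,0.0023,-0.1838,0,-0.0017,0],
    [1,-0.0975,0.0023,-0.1838,0,-0.0017,0]
  ],
  "force": 8
}}

```text
time: 16.4
eef_pos: [0.4974, -0.0386, 0.0572]
eef_rot: [0.037, 0.94, 0.014, -0.338]
contact_force: [-0.3, 0.2, -1.0]
gripper_width: 0.0941
grasp_force: 0.0
```

```bash
python3 - <<'E'
from h import *
t=np.radians(40);o=np.array([.997,-.08,0]);d=-o*np.sin(t)-np.array([0,0,np.cos(t)])
g=np.array([.509,-.0395,.066])+.019*d
s=ctrl.get_obs();print(s["eef_pos"],s["contact_force"],delta(g,d,[.08,.997,0]))
im=read_camera("wrist");cv2.imwrite("pics/w3.png",im[...,::-1])
E
```

```text
[ 0.49743142 -0.03861298  0.05720399] [-0.33061461  0.23880881 -0.95615735] (array([-0.06,  0.01, -0.58]), array([-0. ,  0.5, -0.1]))
```

View pics/w3.png

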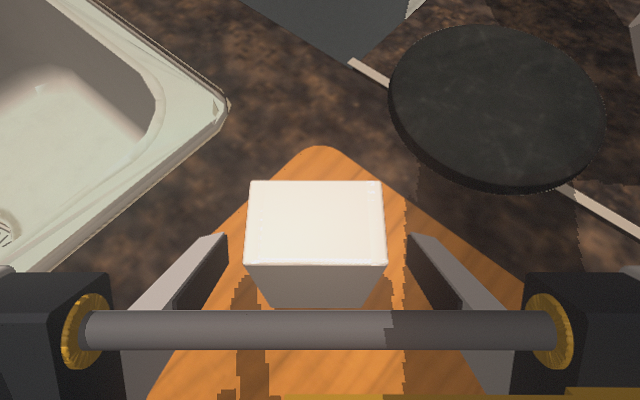

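The mould stands between the fingers at wrist (315,225), end face on top, 6 mm higher than I want relative to the grasp. I'm lowering the rest and closing gently.

In the tool's units: -0.55 cm / 80 = -0.0069, -0.3 cm / 80 = -0.0038.

Request:
{"fn": "arm_command", "kwargs": {
  "deltas": [
    [1,0,0,-0.0038,0,0,0],
    [1,0,0,-0.0069,0,0,0],
    [1,0,0,-0.0069,0,0,0]
  ]
}}

```text
time: 16.75
eef_pos: [0.4967, -0.0385, 0.0495]
eef_rot: [0.037, 0.94, 0.014, -0.34]
contact_force: [0.5, -0.7, -0.3]
gripper_width: 0.0939
grasp_force: 0.0
```

```bash
python3 - <<'E'
from h import *
s=ctrl.get_obs();print(s["eef_pos"],s["contact_force"],s["joints"])
E
```

```text
[ 0.49665058 -0.03850425  0.04946919] [ 0.46934713 -0.65616434 -0.32291311] [-0.15651168  0.59881873  1.18574653 -0.05533473  2.0487827  -1.65713832]
```

Good (grasp height ~64 mm). Close, then firm up and lift.

Request:
{"fn": "arm_command", "kwargs": {
  "deltas": [
    [0.8,0,0,0,0,0,0],
    [0.7,0,0,0,0,0,0],
    [0.62,0,0,0,0,0,0],
    [0.58,0,0,0,0,0,0],
    [0.5,0,0,0,0,0,0],
    [0.3,0,0,0,0,0,0],
    [0.3,0,0,0,0,0,0],
    [0.3,0,0,0,0,0,0]
  ],
  "force": 8
}}

```text
time: 17.55
eef_pos: [0.4967, -0.0386, 0.05]
eef_rot: [0.037, 0.94, 0.014, -0.339]
contact_force: [0.5, -0.8, 0.3]
gripper_width: 0.0536
grasp_force: 8.0
```

In the tool's units: 12 cm / 80 = 0.15, 11 cm / 80 = 0.1375.

Request:
{"fn": "arm_command", "kwargs": {
  "deltas": [
    [0.3,0,0,0,0,0,0],
    [0.3,0,0,0,0,0,0],
    [0.3,0,0,0.0063,0,0,0],
    [0.3,0,0,0.0188,0,0,0],
    [0.3,0,0,0.0375,0,0,0],
    [0.3,0,0,0.0625,0,0,0],
    [0.3,0,0,0.0875,0,0,0],
    [0.3,0,0,0.1125,0,0,0],
    [0.3,0,0,0.1375,0,0,0],
    [0.3,0,0,0.15,0,0,0],
    [0.3,0,0,0.15,0,0,0]
  ],
  "force": 50
}}

```text
time: 18.65
eef_pos: [0.4976, -0.0386, 0.1723]
eef_rot: [0.037, 0.941, 0.014, -0.337]
contact_force: [0.4, -0.6, -2.3]
gripper_width: 0.0538
grasp_force: 50.0
```

```bash
python3 - <<'E'
from h import *
s=ctrl.get_obs();print(s["eef_pos"],s["joints"])
t=np.radians(50);o=np.array([.997,-.08,0]);d=o*np.sin(t)-np.array([0,0,np.cos(t)])
g=np.array([.53,-.055,.16])+.019*d
print(delta(g,d,[.08,.997,0]),d)
E
```

```text
[ 0.49756161 -0.03859946  0.17230538] [-0.15644969  0.51149791  1.05987084 -0.06339758  2.2559039  -1.67182586]
(array([ 4.69, -1.76, -2.45]), array([ -7.1, -89.2,  -0.1])) [ 0.76374631 -0.06128356 -0.64278761]
```

In the tool's units: 8.7 cm / 80 = 0.1088, 8.3 cm / 80 = 0.1038, -89.2 degrees / 180 = -0.4956.

Request:
{"fn": "arm_command", "kwargs": {
  "deltas": [
    [0.3,0.0025,0,0,-0.0011,-0.0111,0],
    [0.3,0.0075,-0.0025,0,-0.0028,-0.0333,0],
    [0.3,0.0125,-0.005,0,-0.005,-0.0611,0],
    [0.3,0.0188,-0.0063,0,-0.0072,-0.0889,0],
    [0.3,0.025,-0.0075,0,-0.0094,-0.1167,0],
    [0.3,0.0313,-0.01,0,-0.0117,-0.1444,0],
    [0.3,0.0375,-0.0125,0,-0.0139,-0.1722,0],
    [0.3,0.0438,-0.0138,0,-0.0161,-0.2,0],
    [0.3,0.05,-0.0163,0,-0.0183,-0.2278,0],
    [0.3,0.0563,-0.0175,0,-0.0206,-0.2556,0],
    [0.3,0.0625,-0.02,0,-0.0228,-0.2833,0],
    [0.3,0.0688,-0.0213,0,-0.025,-0.3111,0],
    [0.3,0.075,-0.0238,0,-0.0272,-0.3389,0],
    [0.3,0.0813,-0.0263,0,-0.0294,-0.3667,0],
    [0.3,0.0875,-0.0275,0,-0.0317,-0.3944,0],
    [0.3,0.0938,-0.03,0,-0.0339,-0.4222,0],
    [0.3,0.1,-0.0313,0,-0.0361,-0.45,0],
    [0.3,0.1038,-0.0338,0,-0.0383,-0.4778,0],
    [0.3,0.1088,-0.035,0,-0.0394,-0.4956,0],
    [0.3,0.1088,-0.035,0,-0.0394,-0.4956,0]
  ]
}}

```text
time: 20.65
eef_pos: [0.5802, -0.0655, 0.1643]
eef_rot: [0.036, 0.908, -0.016, 0.417]
contact_force: [0.2, 0.1, -2.2]
gripper_width: 0.0536
grasp_force: 50.0
```

Request:
{"fn": "arm_command", "kwargs": {
  "deltas": [
    [0.3,0,0,0,0,0,0],
    [0.3,0,0,0,0,0,0]
  ]
}}

```text
time: 20.85
eef_pos: [0.5839, -0.0665, 0.1705]
eef_rot: [0.035, 0.907, -0.017, 0.42]
contact_force: [0.2, -0.0, -2.5]
gripper_width: 0.054
grasp_force: 50.0
```

```bash
python3 - <<'E'
from h import *
t=np.radians(50);o=np.array([.997,-.08,0]);d=o*np.sin(t)-np.array([0,0,np.cos(t)])
s=ctrl.get_obs();print(s["eef_pos"],s["eef_pos"]-.019*d,s["joints"],delta(s["eef_pos"],d,[.08,.997,0]),s["contact_force"])
im=read_camera("scene");cv2.imwrite("pics/s2.png",cv2.resize(im[100:260,280:480,::-1],None,fx=3.5,fy=3.5))
for q in ["mould_mid","mould","mould_rim","choc1"]:print(q,[np.round(e["centre"],4) for e in pinpoint("scene",q) if e["centre"][1]<.2])
E
```

```text
[ 0.58390411 -0.06648527  0.17050261] [ 0.56939293 -0.06532088  0.18271558] [-0.31952441 -0.37419337  2.09336636  0.33052765  0.59403901 -2.00652534] (array([0., 0., 0.]), array([ 0.1, -0.3, -0.1])) [ 0.20174124 -0.00984338 -2.47552833]
mould_mid []
mould [array([ 0.5622, -0.0623,  0.1938])]
mould_rim [array([ 0.5681, -0.067 ,  0.1564])]
choc1 []
```

View pics/s2.png

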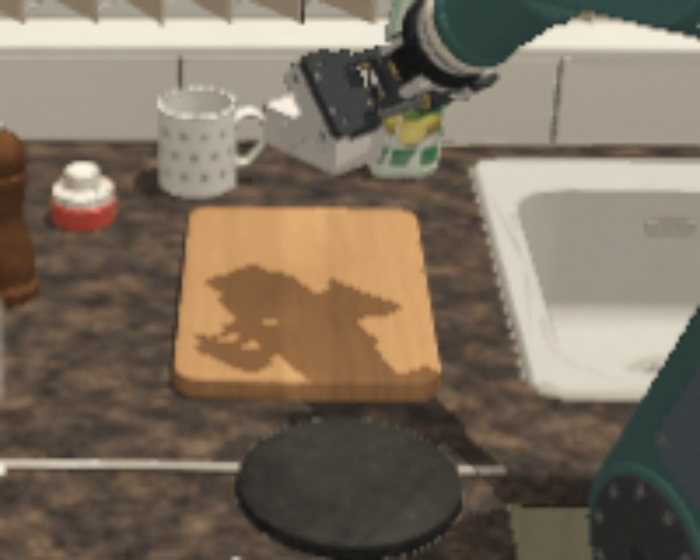

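The mould hangs inverted over the board, crop (325,120), and the board is bare, so the chocolates are still in. I'm lowering it calmly to about 4 cm.

In the tool's units: -9.6 cm / 80 = -0.12, -4.5 cm / 80 = -0.0563.

Request:
{"fn": "arm_command", "kwargs": {
  "deltas": [
    [0.3,0.0025,0,-0.005,0,0,0],
    [0.3,0.0063,0,-0.0188,0,0,0],
    [0.3,0.01,0,-0.0375,0,0,0],
    [0.3,0.0125,0,-0.0563,0,0,0],
    [0.3,0.0125,0,-0.075,0,0,0],
    [0.3,0.0125,0,-0.0938,0,0,0],
    [0.3,0.0125,0,-0.1063,0,0,0],
    [0.3,0.0125,0,-0.115,0,0,0],
    [0.3,0.0125,0,-0.1188,0,0,0],
    [0.3,0.0125,0,-0.12,0,0,0],
    [0.3,0.0125,0,-0.12,0,0,0],
    [0.3,0.0125,0,-0.12,0,0,0]
  ],
  "force": 60
}}

```text
time: 22.3
eef_pos: [0.5942, -0.0667, 0.075]
eef_rot: [0.035, 0.906, -0.017, 0.421]
contact_force: [0.7, 0.1, -1.1]
gripper_width: 0.0534
grasp_force: 60.0
```

In the tool's units: -4.6 cm / 80 = -0.0575, -4.2 cm / 80 = -0.0525.

Request:
{"fn": "arm_command", "kwargs": {
  "deltas": [
    [0.3,0,0,-0.0188,0,0,0],
    [0.3,0,0,-0.0575,0,0,0],
    [0.3,0,0,-0.0575,0,0,0],
    [0.3,0,0,-0.0525,0,0,0],
    [0.3,0,0,-0.05,0,0,0]
  ]
}}

```text
time: 22.8
eef_pos: [0.5944, -0.0668, 0.0353]
eef_rot: [0.035, 0.906, -0.017, 0.421]
contact_force: [-0.0, 0.3, -1.5]
gripper_width: 0.0538
grasp_force: 60.0
```

```bash
python3 - <<'E'
from h import *
s=ctrl.get_obs();print(s["eef_pos"],s["contact_force"],s["eef_rot"])
E
```

```text
[ 0.59438903 -0.06679608  0.03533468] [-0.0080542   0.29131937 -1.45146869] [ 0.03517685  0.90609783 -0.01733782  0.42124662]
```

Request:
{"fn": "arm_command", "kwargs": {
  "deltas": [
    [0.3,0,0,0.0025,0,0,0],
    [0.3,0,0,0.0088,0,0,0],
    [0.3,0,0,0.0188,0,0,0],
    [0.3,0,0,0.0288,0,0,0],
    [0.3,0,0,0.035,0,0,0],
    [0.3,0,0,0.0375,0,0,0],
    [0.3,0,0,0.0375,0,0,0],
    [0.3,0,0,0.0375,0,0,0]
  ]
}}

```text
time: 23.6
eef_pos: [0.5934, -0.0664, 0.0636]
eef_rot: [0.035, 0.907, -0.017, 0.42]
contact_force: [-0.1, -0.1, -1.3]
gripper_width: 0.0538
grasp_force: 60.0
```

```bash
python3 - <<'E'
from h import *
F=[]
for c in ["scene","top","wrist"]:
  im=read_camera(c);F.append(ctrl.get_obs()["contact_force"][2])
  print(c,[(np.round(e["centre"],4),round(e["confidence"],2)) for e in pinpoint(c,"choc1")])
  F.append(ctrl.get_obs()["contact_force"][2])
  if c=="scene":cv2.imwrite("pics/s3.png",cv2.resize(im[130:240,310:450,::-1],None,fx=5,fy=5))
print(F,ctrl.get_obs()["eef_pos"])
E
```

```text
scene [(array([ 0.6085, -0.0686,  0.0368]), 0.56), (array([ 0.5803, -0.0648,  0.0365]), 0.53), (array([ 0.551 , -0.0586,  0.0395]), 0.51)]
top []
wrist [(array([ 0.5812, -0.0667,  0.0374]), 0.93), (array([ 0.5478, -0.0629,  0.0354]), 0.82)]
[np.float64(-0.9423757906568648), np.float64(-1.1158378366096422), np.float64(-1.4498977762908631), np.float64(-1.4064315433088597), np.float64(-1.5701111642255445), np.float64(-1.6987791761927598)] [ 0.5935238  -0.06646629  0.06360959]
```

View pics/s3.png

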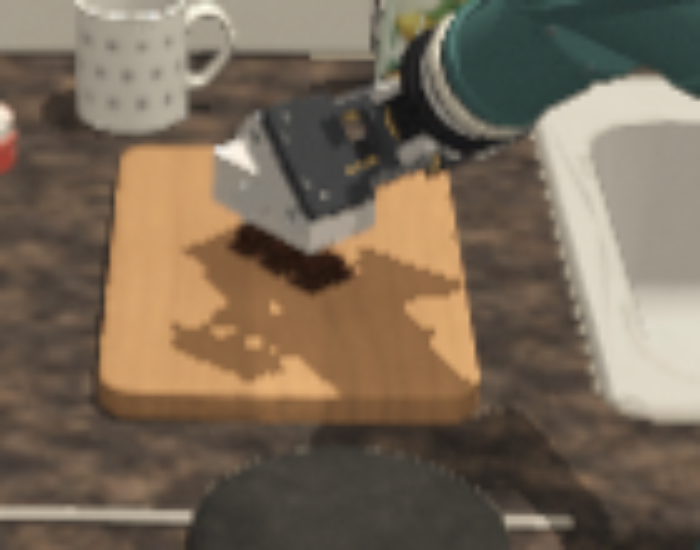

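All three chocolates lie slab down in a row on the board, crop (290,260), origins at z≈0.037. I'm raising the empty mould and carrying it to the free worktop.

In the tool's units: 40 cm / 80 = 0.5, 39 cm / 80 = 0.4875, 35 degrees / 180 = 0.1944.

Request:
{"fn": "arm_command", "kwargs": {
  "deltas": [
    [0.3,0,0,0.0125,0,0,0],
    [0.3,0,0,0.0375,0,0,0],
    [0.3,0,0,0.075,0,0,0],
    [0.3,0,0,0.1125,0,0,0],
    [0.3,0,0.0125,0.1375,0,0,0],
    [0.3,-0.0125,0.05,0.15,0,0,0.0111],
    [0.3,-0.025,0.1,0.15,0,0,0.0333],
    [0.3,-0.0375,0.15,0.15,0,0,0.0556],
    [0.3,-0.05,0.2,0.15,0,0,0.0833],
    [0.3,-0.0625,0.25,0.15,0,0,0.1111],
    [0.3,-0.0875,0.3,0.15,0,0,0.1333],
    [0.3,-0.1125,0.35,0.15,0,0,0.1556],
    [0.3,-0.1375,0.4,0.15,0,0,0.1778],
    [0.3,-0.15,0.45,0.15,0,0,0.1944],
    [0.3,-0.1625,0.4875,0.15,0,0,0.1944],
    [0.3,-0.1625,0.5,0.15,0,0,0.1944],
    [0.3,-0.1625,0.5,0.15,0,0,0.1944],
    [0.3,-0.1625,0.5,0.15,0,0,0.1944]
  ]
}}

```text
time: 25.7
eef_pos: [0.4634, 0.3334, 0.1835]
eef_rot: [-0.239, 0.875, 0.11, 0.406]
contact_force: [-0.3, -0.4, -1.5]
gripper_width: 0.0536
grasp_force: 60.0
```

```bash
python3 - <<'E'
from h import *
s=ctrl.get_obs();R=Rn.from_quat(s["eef_rot"]).as_matrix()
print(s["eef_pos"],s["eef_pos"]-.019*R[:,2],R[:,2],R[:,1],s["joints"])
a=np.radians(30.4);t=np.radians(50);d=np.array([np.cos(a)*np.sin(t),np.sin(a)*np.sin(t),-np.cos(t)])
print(delta(np.array([.45,.325,.08])+.019*d,d,[-np.sin(a),np.cos(a),0]))
E
```

```text
[0.46337204 0.33344847 0.18346135] [0.45088355 0.32609595 0.19574867] [ 0.65728864  0.38697514 -0.64670078] [-0.50821841  0.86122739 -0.00119468] [ 0.51765576 -0.42913473  2.10111442  0.01945294  0.60220743 -1.59773719]
(array([ -0.08,  -0.11, -11.57]), array([ 0.2, -0.2, -0.1]))
```

In the tool's units: -16.7 cm / 80 = -0.2088, -16.4 cm / 80 = -0.205.

Request:
{"fn": "arm_command", "kwargs": {
  "deltas": [
    [0.3,0,0,-0.025,0,0,0],
    [0.3,0,0,-0.0625,0,0,0],
    [0.3,0,0,-0.1,0,0,0],
    [0.3,0,0,-0.1375,0,0,0],
    [0.3,0,0,-0.1688,0,0,0],
    [0.3,0,0,-0.1875,0,0,0],
    [0.3,0,0,-0.2,0,0,0],
    [0.3,0,0,-0.205,0,0,0],
    [0.3,0,0,-0.205,0,0,0],
    [0.3,0,0,-0.2075,0,0,0],
    [0.3,0,0,-0.2088,0,0,0],
    [0.3,0,0,-0.2088,0,0,0]
  ]
}}

```text
time: 26.9
eef_pos: [0.4636, 0.3329, 0.023]
eef_rot: [-0.239, 0.876, 0.11, 0.403]
contact_force: [0.1, -0.9, -1.6]
gripper_width: 0.0538
grasp_force: 60.0
```

In the tool's units: -0.2 cm / 80 = -0.0025, -0.1 cm / 80 = -0.0013.

Request:
{"fn": "arm_command", "kwargs": {
  "deltas": [
    [0.3,0,0,-0.0013,0,0,0],
    [0.3,0,0,-0.0025,0,0,0],
    [0.3,0,0,-0.0025,0,0,0]
  ]
}}

```text
time: 27.2
eef_pos: [0.4629, 0.3324, 0.021]
eef_rot: [-0.24, 0.877, 0.11, 0.402]
contact_force: [-0.4, -0.3, -2.0]
gripper_width: 0.0534
grasp_force: 60.0
```

In the tool's units: -0.5 cm / 80 = -0.0063, -0.4 cm / 80 = -0.005.

Request:
{"fn": "arm_command", "kwargs": {
  "deltas": [
    [0.3,0,0,-0.0025,0,0,0],
    [0.3,0,0,-0.005,0,0,0],
    [0.3,0,0,-0.0063,0,0,0],
    [0.3,0,0,-0.0063,0,0,0]
  ]
}}

```text
time: 27.6
eef_pos: [0.4627, 0.3318, 0.0186]
eef_rot: [-0.24, 0.878, 0.109, 0.4]
contact_force: [-0.6, 0.5, -0.7]
gripper_width: 0.054
grasp_force: 60.0
```

```bash
python3 - <<'E'
from h import *
s=ctrl.get_obs();R=Rn.from_quat(s["eef_rot"]).as_matrix()
print(s["eef_pos"],R[:,2],np.degrees(np.arcsin(R[2,2])),s["joints"],s["contact_force"])
read_camera("wrist")
for c in ["wrist"]:
  for q in ["mould","mould_mid","mould_rim"]: print(q,[np.round(e["centre"],4) for e in pinpoint(c,q)])
E
```

```text
[0.46269057 0.33181919 0.01858116] [ 0.64977745  0.38390591 -0.65605298] -40.999540957617356 [ 0.51285811 -0.16098089  2.28201843  0.09498741  0.16617826 -1.67808414] [-0.56098859  0.4853568  -0.73757168]
mould [array([0.4521, 0.3259, 0.0477]), array([0.3477, 0.4129, 0.0021])]
mould_mid [array([0.4539, 0.3254, 0.0468])]
mould_rim []
```

In the tool's units: 1.3 cm / 80 = 0.0163, 0.75 cm / 80 = 0.0094.

Request:
{"fn": "arm_command", "kwargs": {
  "deltas": [
    [0.3,0.005,0.0025,0,0,0,0],
    [0.3,0.01,0.0063,0,0,0,0],
    [0.3,0.0163,0.0094,0,0,0,0],
    [0.3,0.0163,0.0094,0,0,0,0]
  ]
}}

```text
time: 28.2
eef_pos: [0.4768, 0.3397, 0.0207]
eef_rot: [-0.24, 0.878, 0.109, 0.4]
contact_force: [0.7, 0.3, -1.3]
gripper_width: 0.0537
grasp_force: 60.0
```

```bash
python3 - <<'E'
from h import *
s=ctrl.get_obs();R=Rn.from_quat(s["eef_rot"]).as_matrix()
print(s["eef_pos"],np.degrees(np.arcsin(R[2,2])),s["joints"],s["contact_force"])
E
```

```text
[0.47677553 0.33972312 0.02066215] -41.008339545843214 [ 0.51265745 -0.12410034  2.24575579  0.09684591  0.16574471 -1.68014241] [ 0.66378667  0.26013685 -1.27865587]
```

In the tool's units: -0.6 cm / 80 = -0.0075, -0.5 cm / 80 = -0.0063, -0.9 degrees / 180 = -0.005.

Request:
{"fn": "arm_command", "kwargs": {
  "deltas": [
    [0.3,0,0,-0.0025,0.0028,-0.005,0],
    [0.3,0,0,-0.005,0.0028,-0.005,0],
    [0.3,0,0,-0.0063,0.0028,-0.005,0],
    [0.3,0,0,-0.0075,0.0028,-0.005,0],
    [0.3,0,0,-0.0075,0.0028,-0.005,0]
  ]
}}

```text
time: 28.7
eef_pos: [0.475, 0.3374, 0.0219]
eef_rot: [-0.24, 0.877, 0.111, 0.401]
contact_force: [-0.7, -0.2, -2.2]
gripper_width: 0.0538
grasp_force: 60.0
```

```bash
python3 - <<'E'
from h import *
s=ctrl.get_obs();R=Rn.from_quat(s["eef_rot"]).as_matrix()
print(s["eef_pos"],np.degrees(np.arcsin(R[2,2])),s["joints"],s["contact_force"])
E
```

```text
[0.47497898 0.33741348 0.02192436] -40.82824345928013 [ 0.50662169 -0.1346706   2.25353798  0.13756204  0.16628131 -1.72459781] [-0.73696977 -0.21454435 -2.22353061]
```

In the tool's units: -0.6 cm / 80 = -0.0075, -0.5 cm / 80 = -0.0063, 2.6 degrees / 180 = 0.0144.

Request:
{"fn": "arm_command", "kwargs": {
  "deltas": [
    [0.3,0,0,-0.0025,-0.0028,0.005,0],
    [0.3,0,0,-0.0038,-0.0056,0.0094,0],
    [0.3,0,0,-0.005,-0.0083,0.0144,0],
    [0.3,0,0,-0.0063,-0.0083,0.0144,0],
    [0.3,0,0,-0.0075,-0.0083,0.0144,0],
    [0.3,0,0,-0.0075,-0.0083,0.0144,0]
  ]
}}

```text
time: 29.3
eef_pos: [0.4748, 0.3373, 0.0157]
eef_rot: [-0.243, 0.887, 0.105, 0.378]
contact_force: [0.4, -0.7, -1.5]
gripper_width: 0.0542
grasp_force: 60.0
```

```bash
python3 - <<'E'
from h import *
s=ctrl.get_obs();R=Rn.from_quat(s["eef_rot"]).as_matrix()
print(s["eef_pos"],np.degrees(np.arcsin(R[2,2])),s["joints"],s["contact_force"])
E
```

```text
[0.47476565 0.33732021 0.01568522] -43.84923972461926 [ 0.50727579 -0.12068365  2.22198427  0.09284971  0.23601468 -1.679402  ] [ 0.36813918 -0.7275151  -1.48176965]
```

In the tool's units: -0.3 cm / 80 = -0.0038, -0.2 cm / 80 = -0.0025.

Request:
{"fn": "arm_command", "kwargs": {
  "deltas": [
    [0.3,0,0,-0.0013,0,0,0],
    [0.3,0,0,-0.0025,0,0,0],
    [0.3,0,0,-0.0038,0,0,0],
    [0.3,0,0,-0.0038,0,0,0]
  ]
}}

```text
time: 29.7
eef_pos: [0.4749, 0.3374, 0.0128]
eef_rot: [-0.243, 0.887, 0.105, 0.378]
contact_force: [-0.4, 0.6, -1.9]
gripper_width: 0.0534
grasp_force: 60.0
```

In the tool's units: -0.25 cm / 80 = -0.0031, -0.2 cm / 80 = -0.0025.

Request:
{"fn": "arm_command", "kwargs": {
  "deltas": [
    [0.3,0,0,-0.0013,0,0,0],
    [0.3,0,0,-0.0025,0,0,0],
    [0.3,0,0,-0.0031,0,0,0],
    [0.3,0,0,-0.0031,0,0,0]
  ]
}}

```text
time: 30.1
eef_pos: [0.475, 0.3374, 0.0105]
eef_rot: [-0.243, 0.887, 0.105, 0.378]
contact_force: [0.6, 0.5, -1.5]
gripper_width: 0.0535
grasp_force: 60.0
```

```bash
python3 - <<'E'
from h import *
for c in ["scene","top","wrist"]:
  im=read_camera(c)
  for q in ["mould","mould_mid","mould_rim"]: print(c,q,[np.round(e["centre"],4) for e in pinpoint(c,q) if e["centre"][0]>.4])
  if c=="scene":cv2.imwrite("pics/s4.png",cv2.resize(im[190:300,220:360,::-1],None,fx=5,fy=5))
E
```

```text
scene mould [array([0.464 , 0.3323, 0.0376])]
scene mould_mid [array([0.4596, 0.3284, 0.023 ])]
scene mould_rim [array([4.649e-01, 3.307e-01, 4.000e-04])]
top mould []
top mould_mid [array([0.462 , 0.3304, 0.018 ])]
top mould_rim [array([0.458 , 0.3285, 0.0025]), array([ 0.5531, -0.0676,  0.035 ])]
wrist mould [array([0.4627, 0.3328, 0.0454])]
wrist mould_mid []
wrist mould_rim []
```

View pics/s4.png

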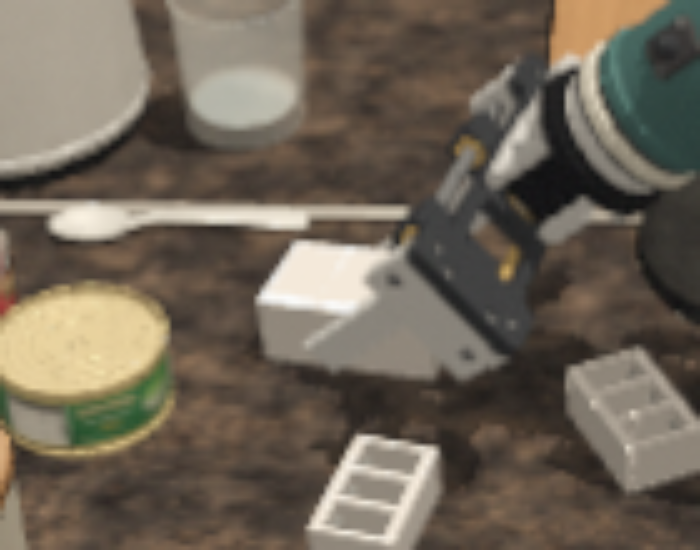

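The mould, crop (330,300), is nearly on the worktop and clear of its neighbours. I'm lowering the last millimetres, then loosening.

Request:
{"fn": "arm_command", "kwargs": {
  "deltas": [
    [0.3,0,0,-0.0013,0,0,0],
    [0.3,0,0,-0.0025,0,0,0],
    [0.3,0,0,-0.0031,0,0,0],
    [0.3,0,0,-0.0031,0,0,0]
  ]
}}

```text
time: 31.1
eef_pos: [0.4761, 0.3381, 0.0099]
eef_rot: [-0.243, 0.886, 0.105, 0.38]
contact_force: [-1.9, -0.4, 3.8]
gripper_width: 0.0533
grasp_force: 60.0
```

Contact. Loosening so it settles, then opening.

In the tool's units: 0.1 cm / 80 = 0.0013.

Request:
{"fn": "arm_command", "kwargs": {
  "deltas": [
    [0.3,0,0,0.0013,0,0,0],
    [0.3,0,0,0.0013,0,0,0],
    [0.3,0,0,0.0013,0,0,0],
    [0.6,0,0,0.0013,0,0,0],
    [0.62,0,0,0.0013,0,0,0],
    [0.66,0,0,0.0013,0,0,0],
    [0.75,0,0,0.0013,0,0,0],
    [0.9,0,0,0.0013,0,0,0],
    [0.9,0,0,0.0013,0,0,0],
    [0.9,0,0,0.0013,0,0,0]
  ],
  "force": 3
}}

```text
time: 32.1
eef_pos: [0.4751, 0.3375, 0.0092]
eef_rot: [-0.243, 0.887, 0.105, 0.378]
contact_force: [-0.4, 0.3, -0.2]
gripper_width: 0.0841
grasp_force: 0.0
```

In the tool's units: 16 cm / 80 = 0.2, 14 cm / 80 = 0.175.

Request:
{"fn": "arm_command", "kwargs": {
  "deltas": [
    [0.9,-0.0075,-0.0044,0.0075,0,0,0],
    [0.9,-0.0225,-0.0138,0.0238,0,0,0],
    [0.9,-0.0438,-0.025,0.0463,0,0,0],
    [0.9,-0.0625,-0.0375,0.0663,0,0,0],
    [0.9,-0.0813,-0.0475,0.0875,0,0,0],
    [0.9,-0.0938,-0.055,0.125,0,0,0],
    [0.9,-0.0938,-0.055,0.175,0,0,0],
    [0.9,-0.0938,-0.055,0.2,0,0,0],
    [0.9,-0.0938,-0.055,0.2,0,0,0]
  ]
}}

```text
time: 33.0
eef_pos: [0.4019, 0.2945, 0.1753]
eef_rot: [-0.243, 0.885, 0.106, 0.383]
contact_force: [-0.1, -0.3, 0.6]
gripper_width: 0.0842
grasp_force: 0.0
```

```bash
python3 - <<'E'
from h import *
o=[]
for c in ["scene","top"]:
  im=read_camera(c);o.append(im)
  for q in ["mould","mould_mid","mould_rim","choc0","glass","pepper_mill"]: print(c,q,[np.round(e["centre"],4) for e in pinpoint(c,q)])
a=cv2.resize(o[0][120:320,200:460],(780,600));cv2.imwrite("pics/s5.png",a[...,::-1])
print(ctrl.get_obs()["eef_pos"],ctrl.get_obs()["time"])
E
```

```text
scene mould [array([ 3.529e-01,  4.146e-01, -4.000e-04]), array([0.4598, 0.33  , 0.0363]), array([ 0.3146,  0.2853, -0.0028])]
scene mould_mid [array([0.3517, 0.4141, 0.0188]), array([0.318 , 0.2837, 0.0124]), array([0.4587, 0.3292, 0.0194])]
scene mould_rim [array([0.3469, 0.4158, 0.0235]), array([ 0.4653,  0.3287, -0.0026]), array([0.3187, 0.2845, 0.0262]), array([ 5.859e-01, -6.940e-02, -1.000e-04])]
scene choc0 [array([ 0.5507, -0.0611,  0.0396])]
scene glass [array([0.6692, 0.2512, 0.0033])]
scene pepper_mill [array([ 0.7936,  0.1092, -0.0028])]
top mould [array([0.3484, 0.4176, 0.0013]), array([0.3108, 0.2857, 0.002 ]), array([0.4637, 0.3266, 0.0341])]
top mould_mid [array([0.3501, 0.413 , 0.0138]), array([0.3154, 0.285 , 0.0104]), array([0.4637, 0.3324, 0.0148])]
top mould_rim [array([0.3507, 0.419 , 0.0261]), array([0.3154, 0.2846, 0.0289]), array([ 0.4592,  0.3273, -0.0039])]
top choc0 [array([ 0.6089, -0.0657,  0.0387]), array([ 0.5519, -0.066 ,  0.0383]), array([ 0.5807, -0.0644,  0.0364])]
top glass [array([ 6.744e-01,  2.453e-01, -2.000e-04])]
top pepper_mill [array([0.7918, 0.1095, 0.0016])]
[0.40007589 0.29344582 0.16903937] 33.7
```

View pics/s5.png

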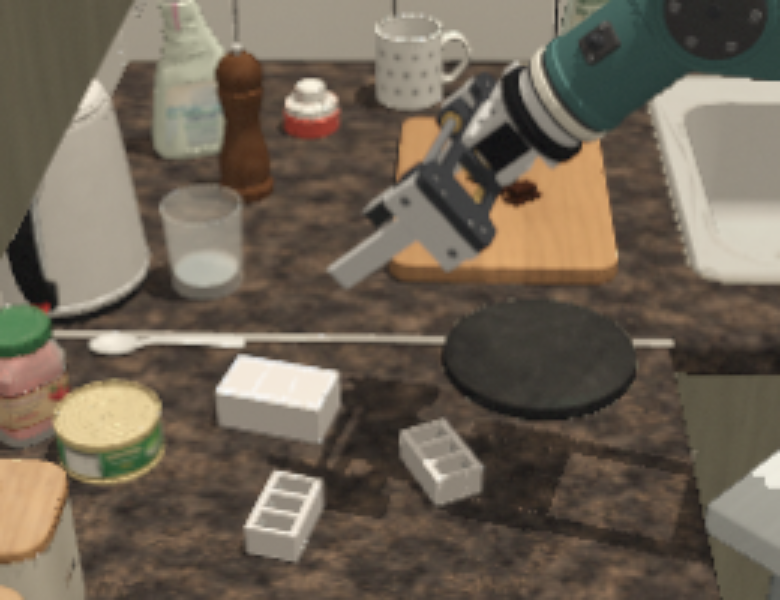

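The mould lies flat and inverted on the worktop at (278,398). The chocolates are on the board at (520,190), and the glass and pepper mill are standing.

```bash
python3 -c "
from cell import sign_off; print(sign_off())"
```

```text
the job is handed in; nothing more can be done
None
```

The job is handed in: one rap freed all three chocolates, which lie on the board; the empty mould is flat and upside down on the worktop, the glass and pepper mill are still standing, and it took about 34 s.

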